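# Third hand: hold a stool rail against its legs for screwing

### The job

Stand the loose wooden cross rail upright on the narrow raised ledge of the assembly jig, in front of the two stool legs and with its ends in line with the legs' outer sides; only once it sits on the ledge, press it flat against both legs so that the sprung carriage's pointer goes into the green zone, never into the red. Finish while still holding it there with a steady push, so that the joiner can drive the screws from behind: do not let go or back off, push on the rail alone and not on the legs, and leave the glue bottle, the tape measure and the screw tray where they stand.

Things in the scene. Friction and masses are not known exactly. Their poses are not given: they have to be found in the camera images.
- rail: Loose cross rail: brown wooden board 20 mm thick (x), 140 mm long (y), 60 mm high (z), 80 to 170 g, a thin black line round the middle of its length. Origin at the centre of its underside. It starts standing on its long edge on the bench, and the same edge stays down. Faces and ends are alike: either way round will do.
- jig: Assembly jig fixed to the bench: grey board base 200 x 220 x 18 mm (x -90 to +110, y -110 to +110 mm) with a black raised ledge, a sprung carriage bearing two stool legs, and a gauge. Origin on the bench surface right below ledge. Its x axis is the level pressing direction, from the ledge to the legs; y runs along the ledge, z up.
- ledge (a point): On the flat ledge top, 60 mm above the bench, midway between the legs and level with their front (pressed) faces at rest; axes as the jig's. The ledge reaches from x = -26 to +12 mm and y = -75 to +75 mm from here. A rail with its centre at x = -15, y = 0 mm stands safely on it, 5 mm clear of the legs; once it presses, its centre is at x = carriage value - 10 mm.
- carriage (a joint): Travel of the sprung carriage along the jig's x, in m: 0 at rest, growing as it is pushed away from the ledge, stop at 0.022. Spring 0.8 N per mm, no preload, up to 0.2 N friction. Its black pointer rides over a gauge at the jig's y = +92 mm, 70 mm above the bench: white at rest, green from 0.006 to 0.016 (about 5 to 13 N), red beyond 0.016.
- left_leg (a point): Stool leg (carriage_c1) at the jig's +y side: upright, light wood, 28 x 28 mm, 58 mm high, fixed on the carriage and moving with it. This point is at the middle of its front (pressed) face's lower edge, 2 mm above the ledge; at rest at x = 0, y = +56 mm from ledge. Its outer side is at y = +70 mm.
- right_leg (a point): The like leg (carriage_c2) at the jig's -y side, y = -56 mm, outer side at y = -70 mm. Between the legs is a free gap of 84 mm where a finger can pass behind the rail; the carriage's bar in this gap, 28 to 62 mm behind the legs' front faces, has its top only 10 mm above the ledge.
- glue: Bystander: yellow glue bottle, 60 mm across, 150 mm high, standing. Origin at the centre of its underside.
- tape: Bystander: yellow tape measure, 36 x 70 x 66 mm high. Origin at the centre of its underside.
- screws: Bystander: blue open tray of brass screws, 120 x 120 x 35 mm high. Origin at the centre of its underside.
Things that resemble listed ones, but are neither listed nor needed, are in the scene too. There is more than one size of the rail; the one meant has the size given above.

How it is judged:
By the outcome, as a careful person would: the job done as asked, in the order asked, and still so for the second after the job is handed in, while the arm keeps its last pose, push and grip.
It also fails if it takes over 50 s, if anything falls off the work surface, if the arm or the gripper's body presses on something with over 40 N, if the wrist force passes 120 N, or if a joint passes its speed limit or range.

### The arm

A 7-joint arm with a two-finger parallel gripper is mounted at the origin on the work surface. World frame = base frame: x ahead of the robot, y to its left, z up, the work surface at z = 0. Lengths are in m, angles in rad, forces in N, time in s.
With the tool pointing down it reaches from about 0.4 to 0.875 m from the base axis. Payload 19.3 kg.
Tool frame: the origin (TCP) lies at the very end of the fingers, on their centre line; the grasp point (between the pads) lies bot.tcp_to_grasp behind it (bot.tcp_to_grasp is the distance from the TCP to the grasp point, in m); z points along the fingers, y is the direction in which the jaws open and shut (so a half turn about z gives the same grasp; the last joint's range is limited). The gripper opens to 85 mm and grips with 20 to 120 N. Pads are 22 mm wide; open, the fingers measure 114 mm over their backs; the gripper's body (76 mm by 85 mm) begins 54 mm behind the grasp point. The pads swing forward as they close: fully open they stand 13 mm farther back than shut.
Start: joints at [-1.315, 0.521, -0.036, 1.599, 0.021, 1.021, -0.113], TCP at [0.2, 0.592, 0.231] pointing down, gripper open.
Joint ranges: [-2.91, 2.91], [-0.3, 2.13], [-1.5, 1.42], [0.17, 2.43], [-1.26, 4.41], [0.16, 1.93], [-2.52, 2.52]. Speed limits (rad/s): [1.89, 1.89, 2.39, 2.39, 3.01, 3.01, 3.01].

### API

Orientations are given as [roll, pitch, yaw] about the fixed x, y, z axes, in that order (R = Rz(yaw) Ry(pitch) Rx(roll)).
In Python, from workcell import bot gives the robot as it stands.
- The arm moves only by the tool servo_tool, never from a script. Its argument "targets" is a list of rows, each a list of 2 entries, a list of its own where there are three numbers: the shift along the tool's x, y, z in units of 0.05 m (1.0 is 0.05 m), then the turn about the tool's z in units of 5 degrees (1.0 is 5 degrees). A call has 1 to 12 rows; each row shifts and turns the commanded pose from where the row before left it, along the tool's axes as they then stand; what a row does not reach is not made up. A row lasts 1/8 s, in which the tool goes at most 62.5 mm and 10.7 degrees, less where a joint would pass 70% of its speed; a pose out of reach is approached as far as the arm can. A call with a number of a shift or a turn outside -1 to 1 is refused whole. A call with a gripper value outside its range is refused whole. "gripper" is the opening, from -1 (shut) to 1 (fully open), so that 0 is half open, set as the call begins (left out, the last holds). The fingers move at their own pace and stop on an object; "newtons" is the grip in N (left out, the last holds). Time passes only in rows, so rows that do not move let the fingers close. It gives the time, the measured TCP pose, the force and the opening at its end, in the units of the state.
- bot.observe(): the state, without advancing time (a new reading comes with each control period).
- bot.grab_frame(name): name is "scene" or "top" or "wrist"; returns the picture (480x640x3 uint8, blue, green, red); there is no depth.
- bot.get_calibration(name): a dict with "fx", "fy", "cx", "cy" (pixels), "pose" (4x4, takes a point from camera to world coordinates). Camera axes: x right, y up, looking along -z (the intrinsics and any distortion apply to the point x, -y, -z); pixel columns grow to the right and rows downward; lengths in m; the calibration is good to about 2 mm. A picture is of the moment at which its call begins: read the wrist's pose just before it. get_calibration takes no time and is no camera call; for the wrist camera it gives the pose at the moment of the call.
- bot.job_done(): hands the job in, once; it reports no verdict.
The state is a dict: "clock": time; "qpos": joint angles; "qd": joint speeds; "joint_efforts": joint torques, N m; "position": TCP position; "tool_rot": TCP orientation; "force": force on the tool from outside, world axes, zero at the start; "moment": the same for the moment, N m; "grip_width": finger opening in m.
Only numpy, scipy, OpenCV 4.12 (cv2) and the standard library are available. Lean on these libraries where they do the work, as an engineer would, in place of code of your own. Each camera call takes 0.05 s, during which the arm holds its last target.

## Working session

There is one attempt and no reset: what is moved stays moved. The work goes in short steps, Python scripts to look and compute and a tool call to move; the robot and the scene stay as the last step left them, time stands still between calls to the robot, and variables do not carry over. Pictures are saved under pics/ and viewed, and the job is handed in when it is done.

Besides the shell and the picture viewer there is one more tool, called after "Emit:" as a command line: name --argument value ..., lists and objects as JSON in quotes. servo_tool: Moves the arm, as the interface text tells. Its arguments: {"type":"object","properties":{"targets":{"type":"array","items":{"type":"array"}},"gripper":{"type":"number"},"newtons":{"type":"number"}},"required":["targets"]}

```bash
mkdir -p pics; ls; python3 - <<'E'
from workcell import bot
import cv2,numpy as np
s=bot.observe();print(s, bot.tcp_to_grasp)
for n in ["scene","top","wrist"]:
    c=bot.get_calibration(n);print(n,{k:(np.round(v,4).tolist() if k=='pose' else v) for k,v in c.items()})
    cv2.imwrite(f"pics/{n}0.png",bot.grab_frame(n))
E
```

```text
pics
{'clock': 0.0, 'qpos': array([-1.31520239,  0.52202157, -0.03633838,  1.59999008,  0.02120951,
        1.02107256, -0.1127917 ]), 'qd': array([ 0.00013225,  0.00015771,  0.00084939,  0.00031893,  0.00099697,
       -0.00090306, -0.00127766]), 'joint_efforts': array([ 8.36586732e-04, -9.27112126e+01,  1.98036902e+00, -3.69932449e+01,
        1.78753672e-02,  8.10277619e-03, -1.23257496e-05]), 'position': array([0.19996496, 0.59180722, 0.23072731]), 'tool_rot': array([-3.14048932e+00,  8.02078236e-05,  2.81581126e+00]), 'force': array([ 0.27715483,  0.08856467, -0.71676456]), 'moment': array([ 0.0073517 , -0.01815217, -0.02272942]), 'grip_width': 0.0853622674419398} 0.0187
scene {'fx': 514.3729957806044, 'fy': 514.3729957806044, 'cx': 317.03409138514303, 'cy': 243.52907502570537, 'pose': [[-0.1777, -0.8013, 0.5713, 1.4463], [0.984, -0.1503, 0.0953, 0.1337], [0.0095, 0.5791, 0.8152, 1.2586], [0.0, 0.0, 0.0, 1.0]]}
top {'fx': 543.8085059974616, 'fy': 543.8085059974616, 'cx': 311.3202376906102, 'cy': 238.55645684281419, 'pose': [[0.0085, 0.9941, -0.1082, 0.4435], [-0.9996, 0.0114, 0.0263, 0.0216], [0.0273, 0.108, 0.9938, 1.2762], [0.0, 0.0, 0.0, 1.0]]}
wrist {'fx': 405.3388571264871, 'fy': 405.3388571264871, 'cx': 321.7746814364896, 'cy': 239.37150194153952, 'pose': [[0.3202, -0.9098, -0.2639, 0.1329], [0.9473, 0.3075, 0.0895, 0.6138], [-0.0003, -0.2786, 0.9604, 0.3736], [0.0, 0.0, 0.0, 1.0]]}
```

View pics/scene0.png

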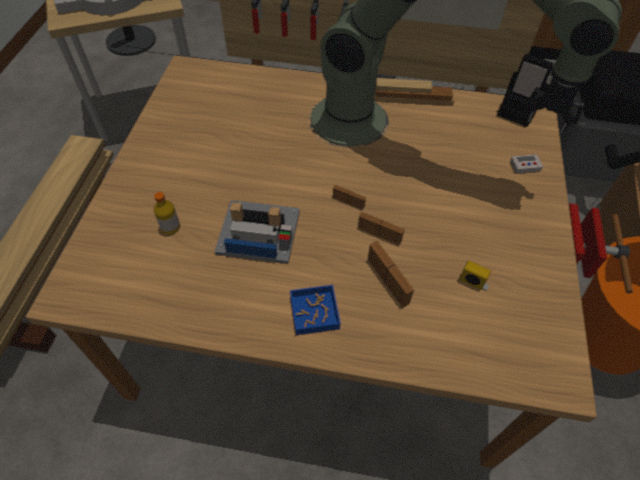

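View pics/top0.png

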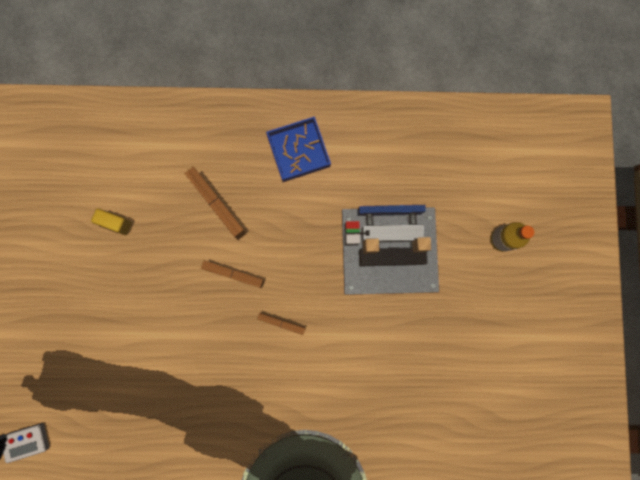

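View pics/wrist0.png

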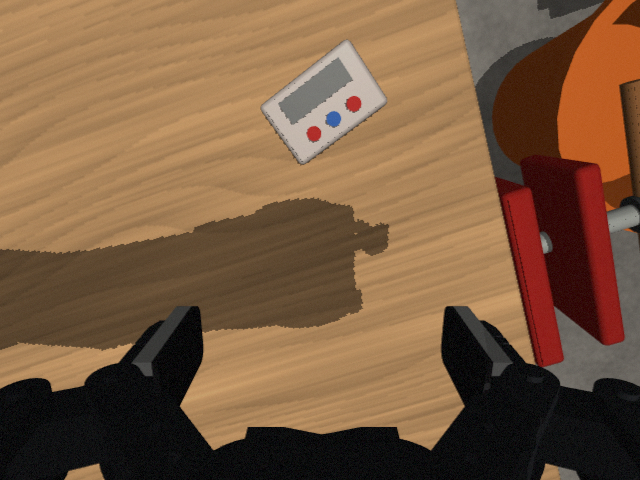

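```bash
cat > h.py <<'E'
import numpy as np,cv2
from workcell import bot
def ray(cal,uv):
    P=np.array(cal['pose']);uv=np.asarray(uv,float).reshape(-1,2)
    d=np.stack([(uv[:,0]-cal['cx'])/cal['fx'],-(uv[:,1]-cal['cy'])/cal['fy'],-np.ones(len(uv))],1)
    return P[:3,3],d@P[:3,:3].T
def onz(cal,uv,z):
    o,d=ray(cal,uv);t=(z-o[2])/d[:,2];return o+d*t[:,None]
def proj(cal,p):
    P=np.array(cal['pose']);q=(np.asarray(p,float).reshape(-1,3)-P[:3,3])@P[:3,:3]
    return np.stack([cal['cx']+cal['fx']*q[:,0]/-q[:,2],cal['cy']-cal['fy']*q[:,1]/-q[:,2]],1)
E
python3 - <<'E'
from h import *
im=cv2.imread('pics/top0.png');c=bot.get_calibration('top')
v=cv2.resize(im[100:350,170:460],None,fx=2.7,fy=2.4,interpolation=cv2.INTER_CUBIC);cv2.imwrite('pics/topc.png',v)
hsv=cv2.cvtColor(im,cv2.COLOR_BGR2HSV)
for p in [(222,269),(285,323),(215,200),(393,257),(350,285),(372,243),(150,300)]:print(p,hsv[p[1],p[0]],im[p[1],p[0]])
im2=cv2.imread('pics/scene0.png');cs=cv2.resize(im2[170:310,200:420],None,fx=3.6,fy=3.6,interpolation=cv2.INTER_CUBIC);cv2.imwrite('pics/scenec.png',cs)
E
```

```text
(222, 269) [ 13 166 135] [ 47  84 135]
(285, 323) [ 13 172 132] [ 43  83 132]
(215, 200) [ 13 155 115] [ 45  76 115]
(393, 257) [15 53 48] [38 43 48]
(350, 285) [ 20  18 131] [122 128 131]
(372, 243) [ 17 131 183] [ 89 141 183]
(150, 300) [ 16 133 178] [ 85 135 178]
```

View pics/topc.png

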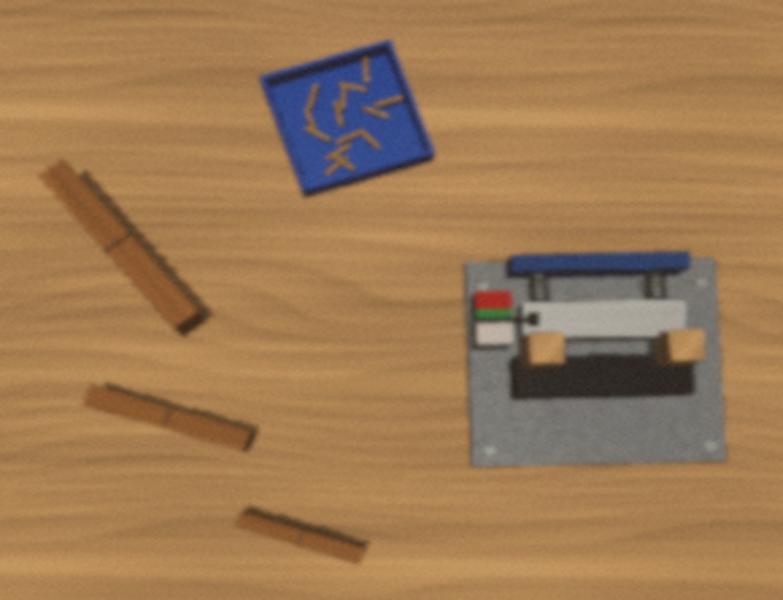

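View pics/scenec.png

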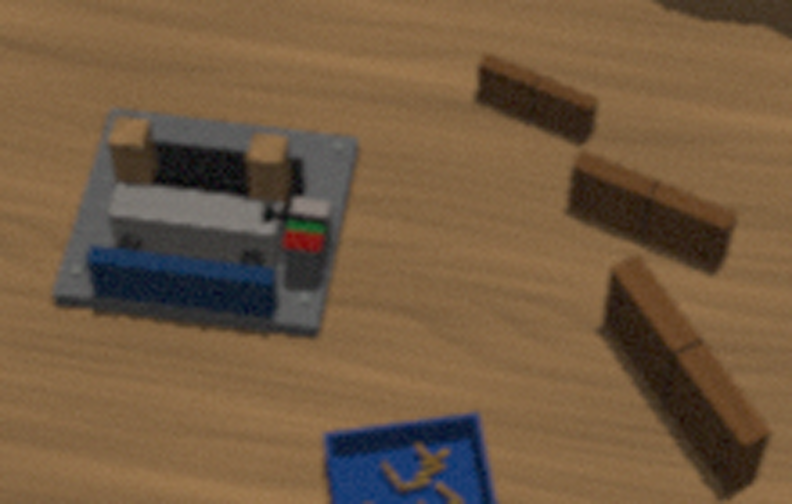

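```bash
python3 - <<'E'
from h import *
im=cv2.imread('pics/top0.png');c=bot.get_calibration('top')
hsv=cv2.cvtColor(im,cv2.COLOR_BGR2HSV)
def blobs(m,z,x0,x1,y0,y1,amin=60):
    M=np.zeros_like(m);M[y0:y1,x0:x1]=m[y0:y1,x0:x1]
    n,l,st,ce=cv2.connectedComponentsWithStats(M)
    for i in range(1,n):
        if st[i,4]<amin: continue
        ys,xs=np.where(l==i)
        # densify: pixel corners
        pts=np.concatenate([np.stack([xs+a,ys+b],1) for a in(-.5,.5) for b in(-.5,.5)])
        w=onz(c,pts,z)[:,:2]
        r=cv2.minAreaRect((w*1000).astype(np.float32))
        cc=onz(c,[[xs.mean(),ys.mean()]],z)[0,:2]
        u=(w-w.mean(0));U,S,V=np.linalg.svd(u,full_matrices=False)
        print('px',ce[i].round(1),st[i,4],'rect',np.round(r[0],1),np.round(r[1],1),round(r[2],1),'cent',(cc*1000).round(1),'pca yaw',np.degrees(np.arctan2(V[0,1],V[0,0])).round(1))
brown=cv2.inRange(hsv,(8,135,90),(16,220,158))
# separate from lit bench (v~178)
print('rails z=.06');blobs(brown,.06,180,320,160,345)
print('rails z=.05');blobs(brown,.05,180,320,160,345)
gray=cv2.inRange(hsv,(0,0,70),(180,60,255))
print('base z=.018');
M=np.zeros_like(gray);M[195:305,335:450]=gray[195:305,335:450]
w=onz(c,np.argwhere(M)[:,::-1],.018);r=cv2.minAreaRect((w[:,:2]*1000).astype(np.float32));print(r)
blk=cv2.inRange(hsv,(0,0,0),(180,255,70))
print('ledge z=.06');blobs(blk,.06,340,445,240,275)
legs=cv2.inRange(hsv,(10,90,140),(22,200,255))
print('legs z=.12');blobs(legs,.12,345,440,225,262)
blue=cv2.inRange(hsv,(100,120,40),(130,255,255)); print('plate');blobs(blue,.08,340,445,200,220)
E
```

```text
rails z=.06
px [216. 203.] 1438 rect [642.4 224.1] [204.7  97.2] 36.9 cent [654.1 205.3] pca yaw -142.2
px [233.4 273. ] 827 rect [496.8 163.3] [152.2  34.1] 72.7 cent [496.7 162.3] pca yaw 72.9
px [282.3 322. ] 568 rect [389.3  51.9] [122.5  34.7] 77.7 cent [389.7  52. ] pca yaw 75.9
rails z=.05
px [216. 203.] 1438 rect [644.1 225.8] [206.4  98. ] 36.9 cent [655.8 206.8] pca yaw -142.2
px [233.4 273. ] 827 rect [497.3 164.4] [153.5  34.4] 72.7 cent [497.2 163.4] pca yaw 72.9
px [282.3 322. ] 568 rect [388.8  52.1] [123.5  35. ] 77.7 cent [389.3  52.3] pca yaw 75.9
base z=.018
((559.623779296875, -194.97787475585938), (205.2422332763672, 217.72169494628906), 1.930444598197937)
ledge z=.06
px [392.6 256.8] 1066 rect [ 543.4 -193.2] [ 52.9 154.7] 2.7 cent [ 536.8 -193.9] pca yaw 92.8
legs z=.12
px [438.  241.3] 109 rect [ 563.1 -280.6] [ 8.7 80.2] 89.1 cent [ 566.6 -281.6] pca yaw -179.7
px [424.2 243.2] 158 rect [ 562.6 -251.4] [28.1 28.6] 0.6 cent [ 562.2 -251.7] pca yaw 106.3
px [372.1 244.4] 149 rect [ 558.1 -139.2] [25.8 28.2] 0.6 cent [ 558.4 -139.4] pca yaw -109.0
plate
px [392.1 209. ] 280 rect [ 642.2 -188.9] [ 13.4 144.1] 2.2 cent [ 642.3 -190.2] pca yaw -88.3
```

Emit:
servo_tool --targets '[[[-0.4, -0.3, 0], 0], [[-0.7, -0.52, 0], 0], [[-0.77, -0.57, 0], 0], [[-0.77, -0.57, 0], 0], [[-0.77, -0.57, 0], 0], [[-0.77, -0.57, 0], 0], [[-0.77, -0.57, 0], 0], [[-0.77, -0.57, 0], 0], [[-0.77, -0.57, 0], 0], [[-0.77, -0.57, 0], 0], [[-0.7, -0.52, 0], 0], [[-0.4, -0.3, 0], 0]]' --gripper 1 --newtons 40

```text
clock: 1.65
position: [0.4978, 0.1625, 0.2312]
tool_rot: [-3.141, 0.0, 2.814]
force: [0.7, 0.5, -0.5]
grip_width: 0.0852
```

Emit:
servo_tool --targets '[[[0, 0, 0], 0.6], [[0, 0, 0], 1], [[0, 0, 0], 1], [[0, 0, 0], 1], [[0, 0, 0], 1], [[0, 0, 0], 1], [[0, 0, 0], 1], [[0, 0, 0], 1], [[0, 0, 0], 1], [[0, 0, 0], 1], [[0, 0, 0], 1], [[0, 0, 0], 1]]'

```text
clock: 3.15
position: [0.4967, 0.1646, 0.2312]
tool_rot: [-3.141, 0.0, 1.801]
force: [0.1, 0.4, 0.1]
grip_width: 0.0855
```

Emit:
servo_tool --targets '[[[0, 0, 0], 1], [[0, 0, 0], 1], [[0, 0, 0], 1], [[0, 0, 0], 1], [[0, 0, 0], 1], [[0, 0, 0], 0.9], [[0, 0, 0], 0]]'

```text
clock: 4.03
position: [0.4967, 0.1647, 0.2312]
tool_rot: [-3.141, 0.0, 1.289]
force: [0.6, 0.5, -0.9]
grip_width: 0.0851
```

```bash
python3 - <<'E'
from h import *
s=bot.observe();c=bot.get_calibration('wrist');im=bot.grab_frame('wrist');cv2.imwrite('pics/w1.png',im)
import pickle;pickle.dump(c,open('w1.pkl','wb'));print(s['position'],s['tool_rot'],s['qpos'])
print(proj(c,[[.4967,.1647,.06],[.4967,.1647,.0]]))
E
```

```text
[0.49669623 0.16467735 0.23116779] [-3.14142512e+00  3.22935493e-04  1.28914139e+00] [-0.77949971  0.39212172  0.45748985  1.8843206  -0.21464816  0.91359512
 -0.50172686]
[[321.67731398 213.91501485]
 [321.69834963 199.92544276]]
```

View pics/w1.png

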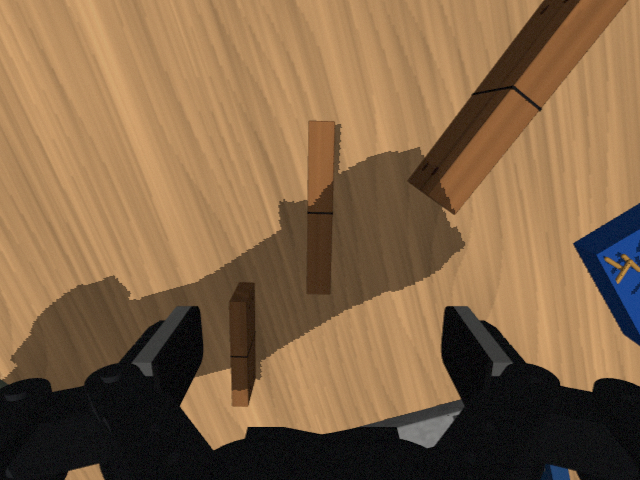

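```bash
python3 - <<'E'
from h import *
import pickle;c=pickle.load(open('w1.pkl','rb'))
P=onz(c,[[308.5,121.5],[335,121.5],[307,294],[331,294],[308,212.5],[333,212.5]],.06)[:,:2]
a=(P[0]+P[1])/2;b=(P[2]+P[3])/2
print(P.round(4),'len',np.linalg.norm(a-b),'wid',np.linalg.norm(P[4]-P[5]),np.linalg.norm(P[0]-P[1]),'mid',(a+b)/2,(P[4]+P[5])/2)
d=a-b;print('yaw',np.degrees(np.arctan2(d[1],d[0])),'tool',np.degrees(1.28914))
e=(a+b)/2-np.array([.49670,.16468]);y=1.28914
print('tool shift mm',1000*(e@[np.cos(y),np.sin(y)]),1000*(e@[np.sin(y),-np.cos(y)]))
E
```

```text
[[0.5068 0.2349]
 [0.5258 0.2295]
 [0.4658 0.1021]
 [0.4851 0.0965]
 [0.4866 0.1688]
 [0.5056 0.1633]] len 0.13901464064130878 wid 0.019780293817815958 0.019709927286969534 mid [0.49586482 0.16575738] [0.49612361 0.1660586 ]
yaw 72.90191843460616 tool 73.86228120149494
tool shift mm 0.8027892024678102 -1.1017252539126878
```

Emit:
servo_tool --targets '[[[0.016, -0.022, 0.4], 0.2], [[0, 0, 0.8], 0], [[0, 0, 0.9], 0], [[0, 0, 0.9], 0], [[0, 0, 0.7], 0], [[0, 0, 0.4], 0], [[0, 0, 0.12], 0], [[0, 0, 0], 0]]'

```text
clock: 5.08
position: [0.4961, 0.1657, 0.0205]
tool_rot: [-3.142, -0.0, 1.272]
force: [-0.2, 0.5, -0.4]
grip_width: 0.0856
```

Emit:
servo_tool --targets '[[[0, 0, 0], 0], [[0, 0, 0], 0], [[0, 0, 0], 0], [[0, 0, 0], 0], [[0, 0, 0], 0], [[0, 0, 0], 0], [[0, 0, 0], 0], [[0, 0, 0], 0]]' --gripper -1 --newtons 40

```text
clock: 6.08
position: [0.4961, 0.1658, 0.0206]
tool_rot: [3.141, -0.0, 1.271]
force: [-1.2, 0.4, 5.3]
grip_width: 0.0195
```

Emit:
servo_tool --targets '[[[0, 0, -0.2], 0], [[0, 0, -0.5], 0], [[0, 0, -0.9], 0], [[0, 0, -0.9], 0], [[0, 0, -0.7], 0], [[0, 0, -0.4], 0]]'

```text
clock: 6.82
position: [0.4962, 0.1657, 0.2026]
tool_rot: [3.14, -0.002, 1.271]
force: [-0.0, -0.2, -1.1]
grip_width: 0.0197
```

Emit:
servo_tool --targets '[[[-0.34, 0.12, 0], 0], [[-0.7, 0.25, 0], 0], [[-0.8, 0.29, 0], 0], [[-0.8, 0.29, 0], 0], [[-0.8, 0.29, 0], 0], [[-0.8, 0.29, 0], 0], [[-0.8, 0.29, 0], 0], [[-0.8, 0.29, 0], 0], [[-0.7, 0.25, 0], 0], [[-0.3, 0.1, 0], 0]]'

```text
clock: 8.07
position: [0.5111, -0.2003, 0.1996]
tool_rot: [-3.141, 0.001, 1.268]
force: [-0.5, 0.1, -0.5]
grip_width: 0.0195
```

Emit:
servo_tool --targets '[[[0, 0, 0], -0.6], [[0, 0, 0], -1], [[0, 0, 0], -1], [[0, 0, 0], -0.9], [[0, 0, 0], -0.36], [[0, 0, 0], 0]]'

```text
clock: 8.82
position: [0.5123, -0.1973, 0.2001]
tool_rot: [-3.141, -0.0, 1.607]
force: [-0.5, -0.3, -1.5]
grip_width: 0.0197
```

```bash
python3 - <<'E'
from h import *
import pickle
s=bot.observe();c=bot.get_calibration('wrist');im=bot.grab_frame('wrist');cv2.imwrite('pics/w2.png',im)
im=bot.grab_frame('top');cv2.imwrite('pics/top2.png',im);im=bot.grab_frame('scene');cv2.imwrite('pics/scene2.png',im)
pickle.dump((s,c),open('w2.pkl','wb'));print(s)
E
```

```text
{'clock': 8.825, 'qpos': array([-0.03101494,  0.46802541,  0.39886042,  1.85025719, -0.23151556,
        0.86927312,  0.51607258]), 'qd': array([-0.00663378,  0.00188601,  0.00746318, -0.00308987, -0.00336151,
        0.00019342, -0.01705504]), 'joint_efforts': array([ 2.99978983e-01, -7.77661729e+01,  9.37735051e+00, -3.24623573e+01,
        1.13117772e-01, -9.02610831e-03,  5.56403026e-01]), 'position': array([ 0.51225347, -0.19734428,  0.20008349]), 'tool_rot': array([-3.14115934e+00, -2.38678839e-04,  1.60705112e+00]), 'force': array([-0.45804846, -0.31908472, -1.51214819]), 'moment': array([-0.00132258, -0.01287367,  0.00213899]), 'grip_width': 0.019712996087659702}
```

View pics/w2.png

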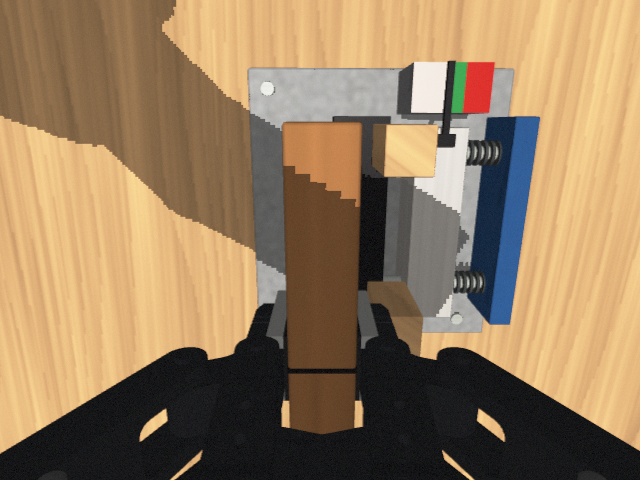

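View pics/top2.png

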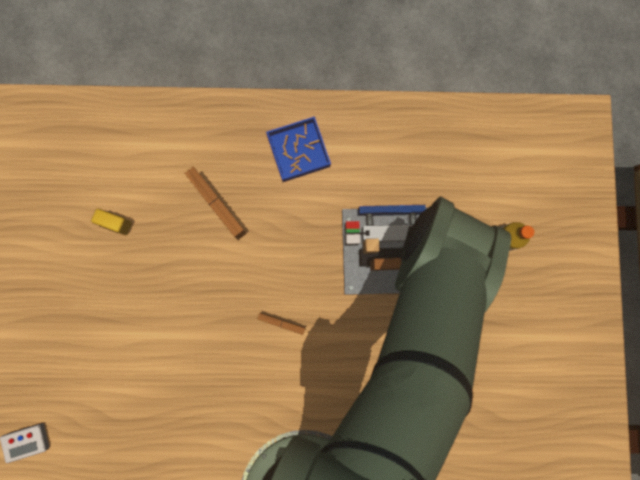

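```bash
python3 - <<'E'
import cv2
im=cv2.imread('pics/w2.png')
cv2.imwrite('pics/w2c.png',cv2.resize(im[50:250,240:500],None,fx=3,fy=3,interpolation=cv2.INTER_CUBIC))
cv2.imwrite('pics/w2d.png',cv2.resize(im[240:440,270:530],None,fx=3,fy=3,interpolation=cv2.INTER_CUBIC))
E
```

```text
(no output)
```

View pics/w2c.png

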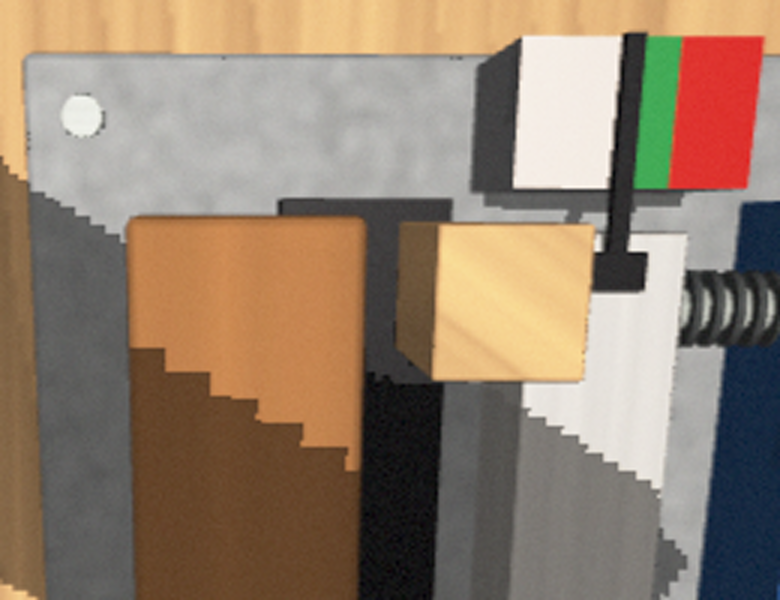

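View pics/w2d.png

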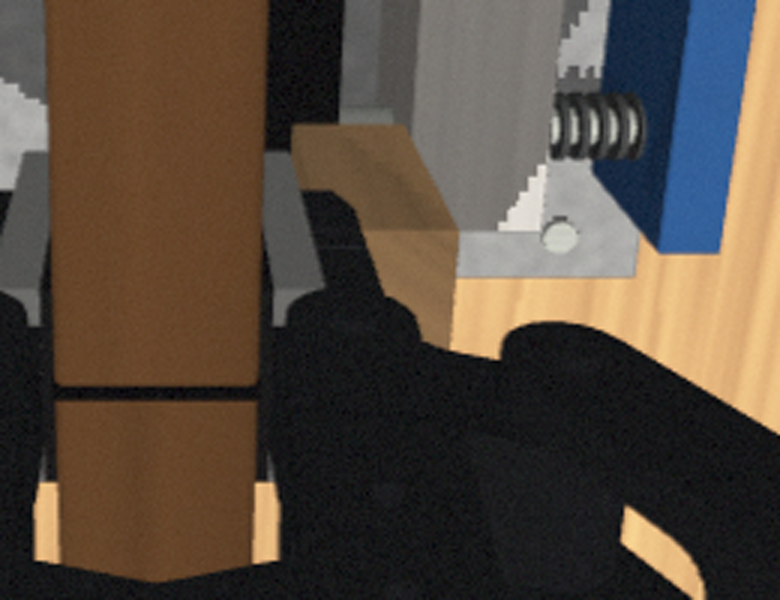

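```bash
python3 - <<'E'
from h import *
import pickle;s,c=pickle.load(open('w2.pkl','rb'))
def p(uv,z): return onz(c,uv,z)[:,:2]*1000
L=p([[386,124.7],[438,124.7],[384.3,177],[434.3,177]],.12);print('L',L.round(1),L.mean(0))
R=p([[422.7,317]],.12);print('R inner rear',R)
B=p([[249.3,68.3],[481.7,332.3]],.018);print('base',B,)
le=p([[390.7,116.3],[385.3,250],[333,116.3]],.06);print('ledge',le)
d=le[0]-le[1];print('ledge yaw',np.degrees(np.arctan2(-d[0],d[1])))
d=L[3]-R[0];print('leg yaw',np.degrees(np.arctan2(-d[0],d[1])), np.linalg.norm(d))
d=B[0]-B[1];print('base diag yaw',np.degrees(np.arctan2(d[1],d[0])-np.arctan2(220,-200)),np.linalg.norm(d))
y=np.radians(2.1);Rm=np.array([[np.cos(y),-np.sin(y)],[np.sin(y),np.cos(y)]])
for n,q,l in [('L',L.mean(0),(14,56)),('R',R[0],(28,-42)),('base',B.mean(0),(10,0)),('ledge',le[0],(12,75))]: print(n,q-Rm@np.array(l))
A=p([[283.3,122.3],[361.3,122.3],[288.3,371],[356.3,371]],.2395)
a=(A[0]+A[1])/2;b=(A[2]+A[3])/2;print('rail',A,np.linalg.norm(A[0]-A[1]),np.linalg.norm(a-b),'yaw',np.degrees(np.arctan2(-(a-b)[0],(a-b)[1])),'centre',b,'tcp',s['position'],np.degrees(s['tool_rot'][2])-90)
E
```

```text
L [[ 543.6 -127.6]
 [ 571.1 -126.6]
 [ 544.9 -155.1]
 [ 572.2 -154.1]] [ 557.94648848 -140.8394084 ]
R inner rear [[ 574.7895124  -238.63607771]]
base [[ 454.30793141  -90.97279592]
 [ 658.88400426 -302.58849772]]
ledge [[ 555.43806784 -122.06742168]
 [ 559.28815512 -215.6548811 ]
 [ 516.92447725 -123.45858897]]
ledge yaw 2.355758286392378
leg yaw 1.721677720028234 84.55166917524203
base diag yaw 1.7572803823490837 294.33412107418354
L [ 546.00793866 -197.31481038]
R [ 545.26928161 -197.69030901]
base [ 546.6026839  -197.14708391]
ledge [ 546.19440527 -197.45677571]
rail [[ 500.16817826 -127.88350293]
 [ 519.27505526 -127.19330028]
 [ 502.31628759 -197.88157026]
 [ 522.23334965 -197.16032358]] 19.119339114795768 70.02910457517554 yaw 2.089418685380019 centre [ 512.27481862 -197.52094692] tcp [ 0.51225347 -0.19734428  0.20008349] 2.0772468300317684
```

Emit:
servo_tool --targets '[[[-0.012, 0.188, 0], 0], [[-0.012, 0.188, 0], 0], [[0, 0, 0.3], 0], [[0, 0, 0.5], 0], [[0, 0, 0.6], 0], [[0, 0, 0.5], 0], [[0, 0, 0.25], 0], [[0, 0, 0.1], 0], [[0, 0, 0], 0]]'

```text
clock: 10.1
position: [0.5315, -0.198, 0.088]
tool_rot: [3.141, 0.0, 1.608]
force: [0.6, -0.0, -0.5]
grip_width: 0.0196
```

```bash
python3 - <<'E'
from h import *
import pickle
s=bot.observe();c=bot.get_calibration('wrist');im=bot.grab_frame('wrist');cv2.imwrite('pics/w3.png',im)
pickle.dump((s,c),open('w3.pkl','wb'));print(s['position'],s['force'],s['tool_rot'],s['grip_width'])
E
```

```text
[ 0.53151462 -0.19796947  0.08801878] [ 0.59298166 -0.02917526 -0.48238301] [3.14133327e+00 1.28857044e-04 1.60792539e+00] 0.019622288447365195
```

View pics/w3.png

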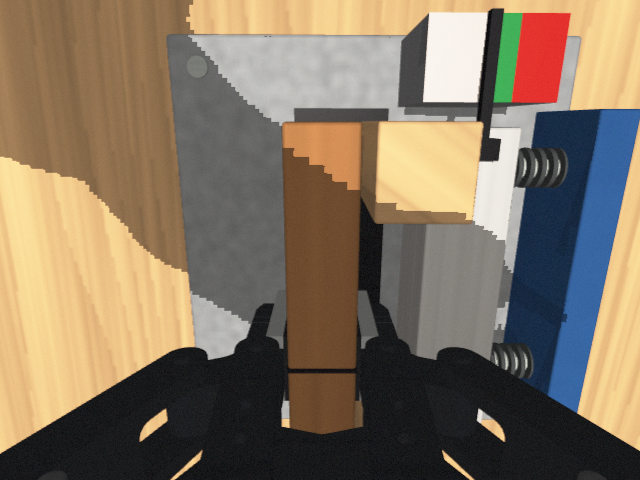

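Emit:
servo_tool --targets '[[[0, 0, 0.04], 0], [[0, 0, 0.04], 0], [[0, 0, 0.02], 0], [[0, 0, 0.02], 0], [[0, 0, 0.0], 0], [[0, 0, 0], 0]]'

```text
clock: 10.9
position: [0.5314, -0.1979, 0.0818]
tool_rot: [3.142, 0.0, 1.608]
force: [0.3, 0.9, -0.6]
grip_width: 0.02
```

Emit:
servo_tool --targets '[[[0, 0, 0.01], 0], [[0, 0, 0.01], 0], [[0, 0, 0], 0], [[0, 0, 0], 0]]'

```text
clock: 11.4
position: [0.5314, -0.1979, 0.0808]
tool_rot: [-3.142, 0.0, 1.608]
force: [-1.3, 0.3, -1.3]
grip_width: 0.0195
```

Emit:
servo_tool --targets '[[[0, 0, 0.01], 0], [[0, 0, 0.01], 0], [[0, 0, 0], 0], [[0, 0, 0], 0]]'

```text
clock: 11.9
position: [0.5315, -0.1979, 0.0806]
tool_rot: [3.141, -0.0, 1.608]
force: [-5.6, 3.3, 17.0]
grip_width: 0.0196
```

Emit:
servo_tool --targets '[[[0, 0, -0.011], 0], [[0, 0, 0], 0], [[0, 0, 0], 0]]'

```text
clock: 12.28
position: [0.5315, -0.1979, 0.0806]
tool_rot: [3.141, -0.0, 1.608]
force: [-2.8, 2.0, 7.5]
grip_width: 0.0197
```

```bash
python3 - <<'E'
from h import *
import pickle
s=bot.observe();c=bot.get_calibration('wrist');im=bot.grab_frame('wrist');cv2.imwrite('pics/w4.png',im)
pickle.dump((s,c),open('w4.pkl','wb'));print(s['position'],s['force'],s['tool_rot'],s['grip_width'])
im2=bot.grab_frame('scene');cv2.imwrite('pics/s4.png',cv2.resize(im2[170:280,200:330],None,fx=5,fy=5,interpolation=cv2.INTER_CUBIC))
E
```

```text
[ 0.53146411 -0.19788377  0.08060915] [-2.79524703  2.01226133  7.47784417] [ 3.14138816e+00 -2.51751644e-05  1.60803580e+00] 0.019740958731087575
```

View pics/w4.png

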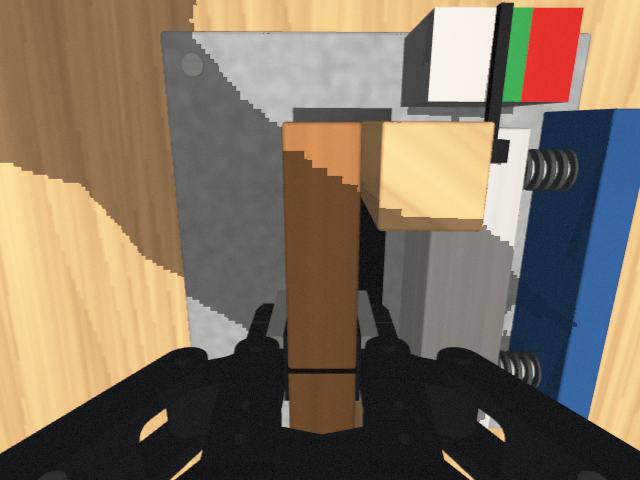

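View pics/s4.png

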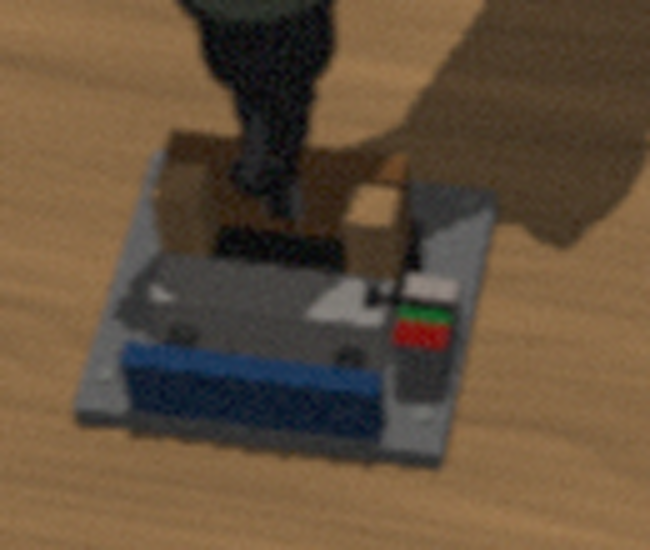

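Emit:
servo_tool --targets '[[[0, 0.02, 0], 0], [[0, 0.02, 0], 0], [[0, 0.02, 0], 0], [[0, 0.02, 0], 0], [[0, 0.02, 0], 0], [[0, 0.02, 0], 0], [[0, 0.02, 0], 0], [[0, 0.02, 0], 0], [[0, 0.02, 0], 0], [[0, 0.02, 0], 0], [[0, 0, 0], 0], [[0, 0, 0], 0]]'

```text
clock: 13.88
position: [0.5401, -0.1978, 0.0806]
tool_rot: [-3.14, -0.0, 1.607]
force: [-12.4, 0.7, 17.2]
grip_width: 0.0195
```

```bash
python3 - <<'E'
from h import *
import pickle
s=bot.observe();c=bot.get_calibration('wrist');im=bot.grab_frame('wrist');cv2.imwrite('pics/w5.png',im)
pickle.dump((s,c),open('w5.pkl','wb'));print(s['position'],s['force'],s['moment'],s['tool_rot'],s['grip_width'])
E
```

```text
[ 0.54011696 -0.19781948  0.08062429] [-12.3779079    0.66773922  17.16145315] [ 0.13096361  2.40852607 -0.20745115] [-3.13957285e+00 -4.34990039e-04  1.60715091e+00] 0.019523286828975226
```

View pics/w5.png

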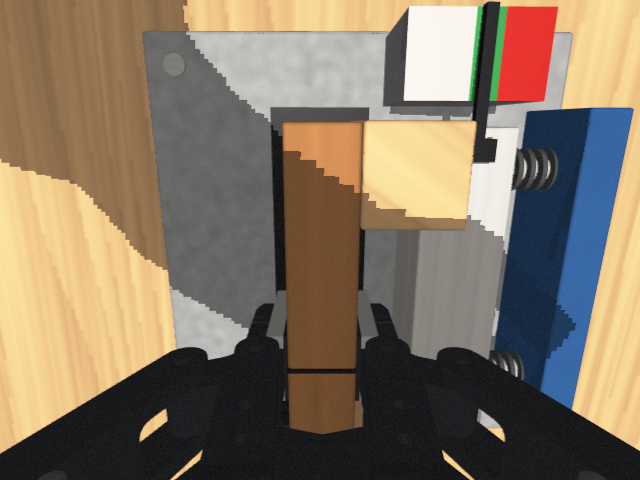

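```bash
python3 - <<'E'
import cv2
for n in (4,5):
    im=cv2.imread(f'pics/w{n}.png')
    cv2.imwrite(f'pics/w{n}g.png',cv2.resize(im[0:240,340:600],None,fx=3,fy=2.5,interpolation=cv2.INTER_CUBIC))
E
```

```text
(no output)
```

View pics/w5g.png

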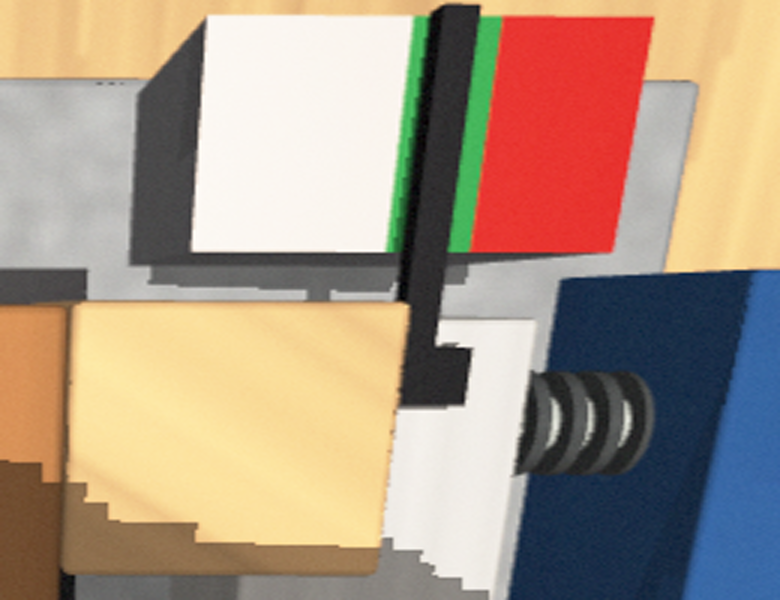

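View pics/w4g.png

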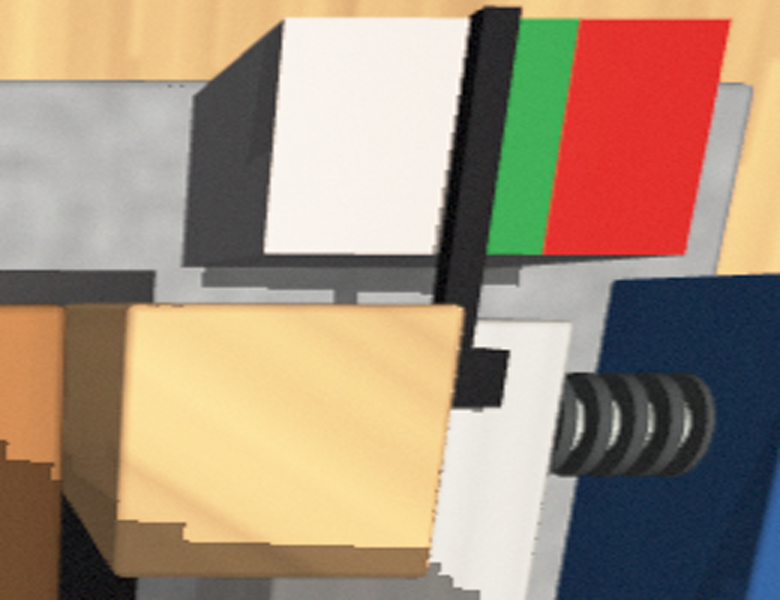

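Emit:
servo_tool --targets '[[[0, 0.02, -0.004], 0], [[0, 0.02, -0.004], 0], [[0, 0.02, 0], 0], [[0, 0.02, 0], 0], [[0, 0.02, 0], 0], [[0, 0.02, 0], 0], [[0, 0.02, 0], 0], [[0, 0, 0], 0], [[0, 0, 0], 0]]'

```text
clock: 15.05
position: [0.5464, -0.1976, 0.0806]
tool_rot: [-3.138, -0.001, 1.607]
force: [-13.7, 0.2, 11.7]
grip_width: 0.0196
```

```bash
python3 - <<'E'
from h import *
import pickle
s=bot.observe();c=bot.get_calibration('wrist');im=bot.grab_frame('wrist');cv2.imwrite('pics/w6.png',im)
pickle.dump((s,c),open('w6.pkl','wb'));print(s['position'],s['force'],s['moment'],s['tool_rot'],s['grip_width'])
cv2.imwrite('pics/w6g.png',cv2.resize(im[0:240,340:600],None,fx=3,fy=2.5,interpolation=cv2.INTER_CUBIC))
im2=bot.grab_frame('scene');cv2.imwrite('pics/s6.png',cv2.resize(im2[170:280,200:330],None,fx=5,fy=5,interpolation=cv2.INTER_CUBIC))
# gauge measurement: green/white/red at z=.07 and pointer through leg geometry
E
```

```text
[ 0.54636529 -0.19758472  0.08064761] [-13.67140672   0.17336799  11.68009757] [-0.02310962  2.76738651 -0.19334879] [-3.13813030e+00 -7.18904693e-04  1.60677373e+00] 0.019619261300156027
```

View pics/w6g.png

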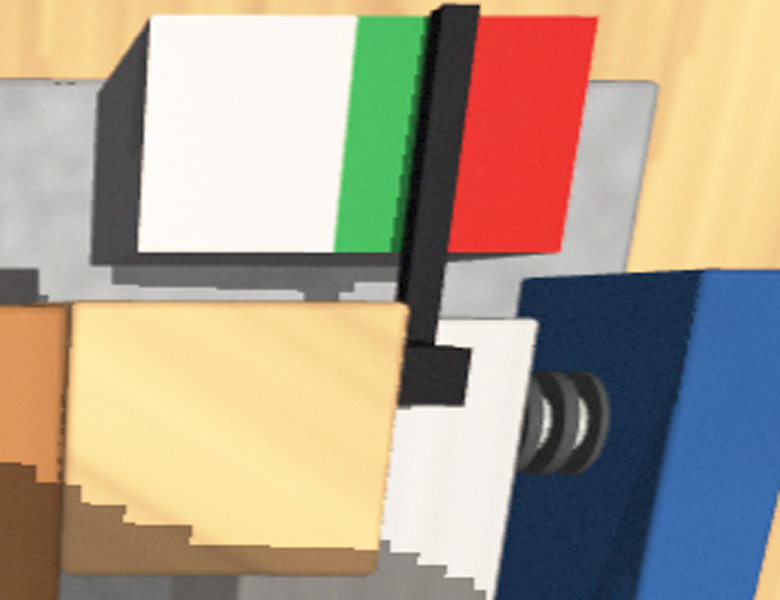

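View pics/s6.png

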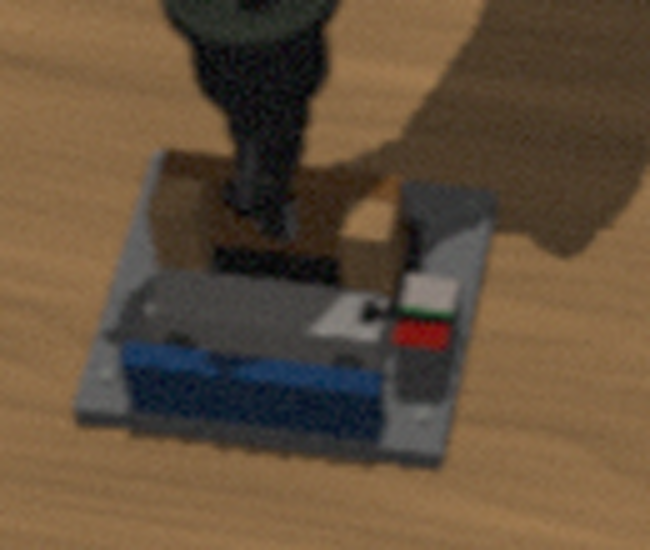

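```bash
python3 - <<'E'
from h import *
import pickle
c={n:pickle.load(open(f'w{n}.pkl','rb'))[1] for n in (4,5,6)}
X=lambda n,uv,z: (onz(c[n],[uv],z)[0,:2]*1000)@[np.cos(.036),np.sin(.036)]
f=lambda x,y:(340+x/3,y/2.5)
for n,a,b in [(4,(130,303),(462,305)),(5,(72,303),(409,303)),(6,(70,303),(408,303))]:
    print(n,'leg front',X(n,f(*a),.12).round(2),'rear',X(n,f(*b),.12).round(2))
# gauge zone edges at z=.07 at top edge row ~18, pointer top edges
for n,wg,gr,p in [(4,None,(580,20),(495,20)),(5,(414,18),(502,18),(455,18)),(6,(358,18),(479,18),(455,18))]:
    print(n,[None if q is None else X(n,f(*q),.07).round(1) for q in (wg,gr)],'pointer at z',{z:X(n,f(*p),z).round(1) for z in(.07,.08,.09,.1)})
E
```

```text
4 leg front 538.85 rear 566.0
5 leg front 542.9 rear 570.41
6 leg front 549.08 rear 576.66
4 [None, np.float64(595.3)] pointer at z {0.07: np.float64(585.7), 0.08: np.float64(581.7), 0.09: np.float64(577.7), 0.1: np.float64(573.6)}
5 [np.float64(585.3), np.float64(595.2)] pointer at z {0.07: np.float64(589.9), 0.08: np.float64(586.2), 0.09: np.float64(582.4), 0.1: np.float64(578.7)}
6 [np.float64(585.2), np.float64(598.8)] pointer at z {0.07: np.float64(596.1), 0.08: np.float64(592.4), 0.09: np.float64(588.7), 0.1: np.float64(585.0)}
```

```bash
python3 - <<'E'
import pickle
for n in (2,3,4,5,6):
    s=pickle.load(open(f'w{n}.pkl','rb'))[0];print(n,s['force'].round(2),s['moment'].round(3),s['tool_rot'][2].round(4))
E
```

```text
2 [-0.46 -0.32 -1.51] [-0.001 -0.013  0.002] 1.6071
3 [ 0.59 -0.03 -0.48] [-0.032 -0.009 -0.022] 1.6079
4 [-2.8   2.01  7.48] [0.208 0.498 0.046] 1.608
5 [-12.38   0.67  17.16] [ 0.131  2.409 -0.207] 1.6072
6 [-13.67   0.17  11.68] [-0.023  2.767 -0.193] 1.6068
```

Emit:
servo_tool --targets '[[[0, 0, 0], 0.015], [[0, 0, 0], 0], [[0, 0, 0], 0], [[0, 0, 0], 0]]'

```text
clock: 15.65
position: [0.5464, -0.1976, 0.0806]
tool_rot: [-3.138, -0.001, 1.606]
force: [-13.0, 1.2, 12.3]
grip_width: 0.0196
```

```bash
python3 - <<'E'
from h import *
s=bot.observe()
print(s['clock'],s['position'],s['force'].round(2),s['moment'].round(3),s['tool_rot'],s['grip_width'])
E
```

```text
15.65 [ 0.54637864 -0.1975957   0.08063881] [-12.98   1.22  12.34] [ 0.013  2.793 -0.165] [-3.13812841e+00 -6.68357809e-04  1.60563226e+00] 0.01957141554984662
```

Emit:
servo_tool --targets '[[[0, 0, 0], 0.03], [[0, 0, 0], 0.03], [[0, 0, 0], 0], [[0, 0, 0], 0]]'

```text
clock: 16.15
position: [0.5464, -0.1976, 0.0807]
tool_rot: [-3.138, -0.001, 1.601]
force: [-14.7, 0.3, 10.6]
grip_width: 0.0194
```

```bash
python3 - <<'E'
from h import *
import pickle
s=bot.observe();c=bot.get_calibration('wrist');im=bot.grab_frame('wrist');cv2.imwrite('pics/w7.png',im)
print(s['clock'],s['position'],s['force'].round(2),s['moment'].round(3),s['tool_rot'],s['grip_width'])
cv2.imwrite('pics/w7g.png',cv2.resize(im[100:400,270:470],None,fx=4,fy=2,interpolation=cv2.INTER_CUBIC))
im=cv2.imread('pics/w6.png');cv2.imwrite('pics/w6h.png',cv2.resize(im[100:400,270:470],None,fx=4,fy=2,interpolation=cv2.INTER_CUBIC))
E
```

```text
16.15 [ 0.54642253 -0.19757975  0.08065313] [-14.72   0.31  10.57] [-0.089  2.73   0.263] [-3.13816618e+00 -5.18388662e-04  1.60101238e+00] 0.01942137902404172
```

View pics/w7g.png

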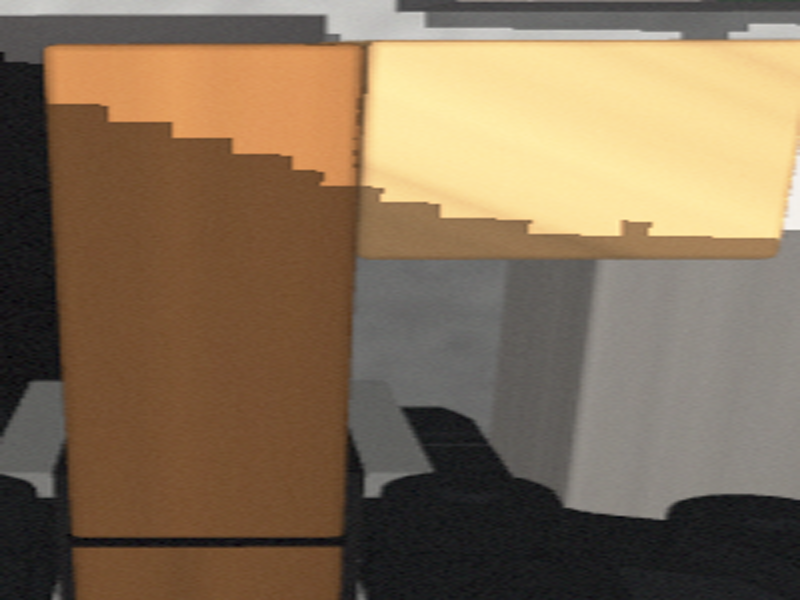

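View pics/w6h.png

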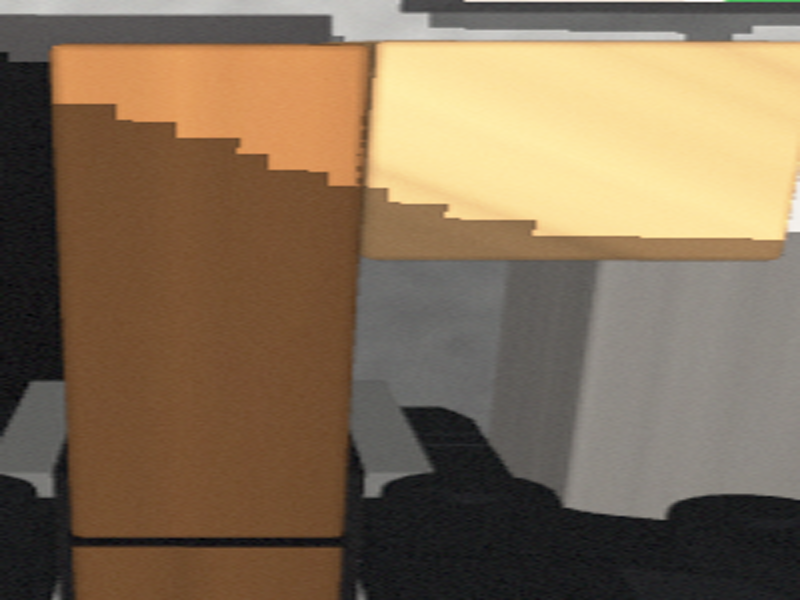

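Emit:
servo_tool --targets '[[[0, 0, 0], -0.03], [[0, 0, 0], 0], [[0, 0, 0], 0], [[0, 0, 0], 0], [[0, 0, 0], 0], [[0, 0, 0], 0]]'

```text
clock: 16.95
position: [0.5464, -0.1976, 0.0806]
tool_rot: [-3.138, -0.001, 1.603]
force: [-12.8, 1.2, 11.6]
grip_width: 0.0197
```

```bash
python3 - <<'E'
from h import *
s=bot.observe();im=bot.grab_frame('wrist');cv2.imwrite('pics/w8.png',im)
print(s['clock'],s['position'],s['force'].round(2),s['moment'].round(3),s['tool_rot'],s['grip_width'])
im2=bot.grab_frame('scene');cv2.imwrite('pics/s8.png',cv2.resize(im2[170:280,200:330],None,fx=5,fy=5,interpolation=cv2.INTER_CUBIC))
E
```

```text
16.95 [ 0.54641136 -0.19759705  0.08063847] [-12.8    1.17  11.65] [-0.018  2.707  0.13 ] [-3.13816045e+00 -5.77850207e-04  1.60328676e+00] 0.019728246180621217
```

View pics/w8.png

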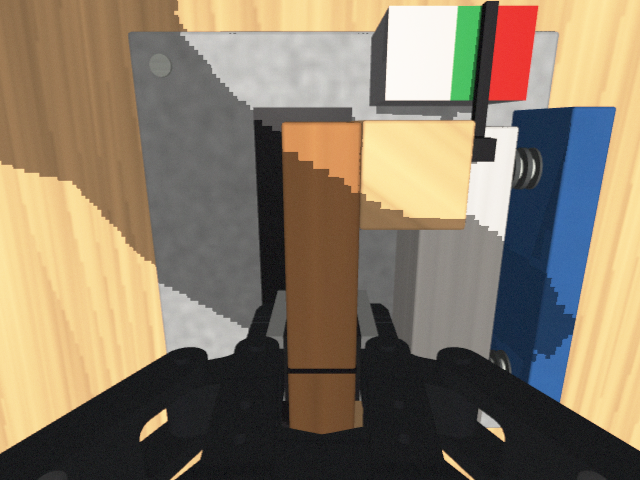

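View pics/s8.png

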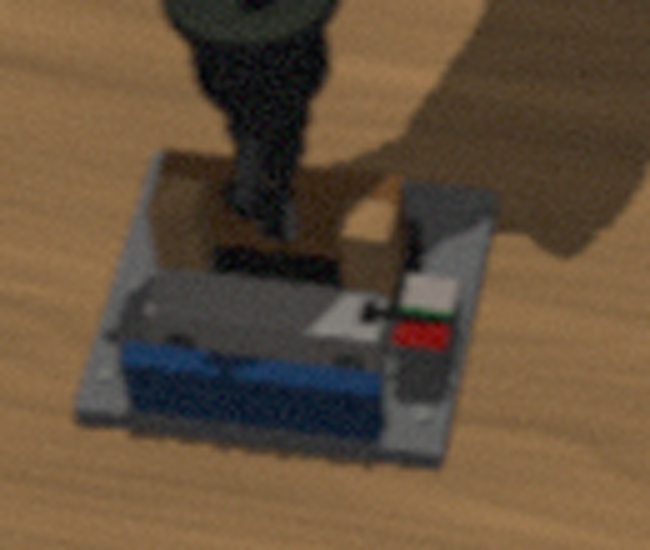

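```bash
python3 -c "
from workcell import bot
print(bot.job_done())"
```

```text
the job is handed in; nothing more can be done
None
```

The rail is standing on the ledge and pressed against both legs. I handed the job in at about 17 s with the gripper still holding and pushing it.

**What I did:** I picked out the right rail by size: it measured 139 x 19.8 mm in the wrist picture, against the 140 x 20 mm you gave. I gripped it at mid-length and lowered it onto the ledge about 5 mm clear of the legs. Only once I felt it sitting on the ledge did I press it in.

**Last checks:**
- **Pressing:** the carriage is at about 10.4 mm, within the green zone (6 to 16 mm). The tool position gave 10.3 mm, the leg's shift 10.4 mm and the pointer about 10.7 mm. The wrist force along x was about -13 N; the spring should account for roughly 8 N, and I put the rest down mostly to friction on the ledge.
- **Seating:** there was about 12 N upward force on the tool, so the rail is sitting on the ledge. Its left end lines up with the outer side of the left leg in the wrist view.
- **Both legs touching:** I turned the tool slightly to even out the push. The twisting moment went from -0.19 to +0.13 N m, which is small enough to mean both legs are loaded.

**What disagreed or could not be seen:**
- **Pointer in the wrist view:** it looks as if it is at the edge of the red. The pointer sits above the gauge and already read about 6 mm too far at rest. The reading corrected for this and the scene camera both put it in the green.
- **Right leg:** the gripper hid the rail's contact there, so I judged it only from the forces and the geometry.
- **Glue, tape and screws:** the arm never went near them, but I took no picture of them at the very end.

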